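Screen a charge of grinding balls

TASK

Tip the grinding balls out of the charge pan onto the wire grate without losing any: the small ones must all drop through into the catch tray and both large ones stay on top. Then pick the two large balls off the grate and set them gently in the shallow glass dish, and leave the empty pan standing upright on the bench. Leave the dish where it is and do not disturb the other things on the bench.

Things in the scene. Friction and masses are not known exactly. Their poses are not given: they have to be found in the camera images.
- grate (a point): Centre of the ball screen's wire grate, level with the wire tops (72 mm above the worktop); z up, x and y along its sides. Welded mesh of 4 mm round wires parallel to x and y at 26 mm pitch, 5 x 5 square openings 22 mm clear, the middle one at this point. Small balls drop through; a large ball settles in an opening, its centre about 9 mm above the wire tops, and does not roll away.
- screen: The ball screen round that grate: fixed bare-steel stand 220 mm square, origin on the worktop below the grate's centre. From the mesh edge, 65 mm out, a sheet margin rises from 3 mm below the wire tops at 12 degrees to the upright wall 107 mm out, whose rounded rim is 94 mm above the worktop all round. Four legs; below, fixed to it, a white catch tray 180 mm square, 30 mm high, floor 3 mm.
- pan_handle (a point): Centre of the charge pan's handle, 90 mm above the pan's underside. x points level to the pouring lip, y along the handle, z up. A straight flat-sided black grip 14 mm thick (x), 70 mm long (y), 20 mm high, on a bail fixed across the pan over its middle; it cannot swing, so the pan turns with the gripper. At the start the pan stands left of the screen with all seven balls in it.
- pan: The charge pan: loose, bare sheet steel, 280 g; origin on its underside, axes as the handle's, the handle at x = +4 mm. 92 mm wide, from 61 mm behind the origin to the lip 78 mm in front; walls 34 mm high at sides and back. The floor is flat (2 mm) to x = 32 mm, then ramps up at 20 degrees to the open lip. The balls roll freely (friction about 0.2) and run out when it is tipped lip-down well over 20 degrees; 40 empties it.
- pan_lip (a point): Middle of the pan's pouring edge: 74 mm in front of the handle's centre and 71 mm below it, 19 mm above the underside; axes as the handle's.
- dish: Shallow clear glass dish, loose, 120 g, standing right of the screen; origin at the centre of its underside. 108 mm across the rim, 36 mm high, inner floor 5 mm above the worktop and about 75 mm across, wall leaning outwards.
- large_ball_0_center (a point): Centre of a large grinding ball: dark grey tungsten carbide, 30 mm in diameter, 210 g (up to 15 percent either way). It starts in the pan.
- large_ball_0: The same large ball (its origin lies on its surface and turns with it: use the centre).
- large_ball_1_center (a point): Centre of a large grinding ball: dark grey tungsten carbide, 30 mm in diameter, 210 g (up to 15 percent either way). It starts in the pan.
- large_ball_1: The same large ball (its origin lies on its surface and turns with it: use the centre).
- small_ball_0_center (a point): Centre of a small grinding ball: dark grey tungsten carbide, 12 mm in diameter, 14 g. It starts in the pan.
- small_ball_1_center (a point): Centre of a small grinding ball: dark grey tungsten carbide, 12 mm in diameter, 14 g. It starts in the pan.
- small_ball_2_center (a point): Centre of a small grinding ball: dark grey tungsten carbide, 12 mm in diameter, 14 g. It starts in the pan.
- small_ball_3_center (a point): Centre of a small grinding ball: dark grey tungsten carbide, 12 mm in diameter, 14 g. It starts in the pan.
- small_ball_4_center (a point): Centre of a small grinding ball: dark grey tungsten carbide, 12 mm in diameter, 14 g. It starts in the pan.
- tape: Bystander: roll of marking tape lying flat, 52 mm across, 19 mm high; origin at the centre of its underside. On the worktop near its front edge.
- petri: Bystander: closed petri dish, 94 mm across, 15 mm high; origin at the centre of its underside.
- amber_jar: Bystander: amber screw-cap jar, 56 mm across, 80 mm high; origin at the centre of its underside.
- small_beaker: Bystander: small empty glass beaker with a lip, 57x66 mm, 71 mm high; origin at the centre of its underside.
- stopper_flask: Bystander: small stoppered glass flask, 51 mm across, 101 mm high; origin at the centre of its underside.
Mind the look-alikes: they are no part of the job. What is shaped like the pan but turquoise is not meant.

How it is judged:
On the way, in this order (a step that is already met when the one before it is completed fails the run):
1. the pan is tipped over the screen (angle between pan_handle's own z axis and vertical above 0.3 rad and horizontal distance between pan_lip and grate below 0.15 m and height (world z) of pan_lip above 0.07 m), for 0.05 s.
2. the charge has been tipped out: all small balls are within the screen, on or under the grate, and both large balls lie still on the grate (x of small_ball_0_center in the frame of grate between -0.105 and 0.105 m and y of small_ball_0_center in the frame of grate between -0.105 and 0.105 m and height (world z) of each of small_ball_0_center, small_ball_1_center, small_ball_2_center, small_ball_3_center, small_ball_4_center, large_ball_0_center, large_ball_1_center below 0.1 m and x of small_ball_1_center in the frame of grate between -0.105 and 0.105 m and y of small_ball_1_center in the frame of grate between -0.105 and 0.105 m and x of small_ball_2_center in the frame of grate between -0.105 and 0.105 m and y of small_ball_2_center in the frame of grate between -0.105 and 0.105 m and x of small_ball_3_center in the frame of grate between -0.105 and 0.105 m and y of small_ball_3_center in the frame of grate between -0.105 and 0.105 m and x of small_ball_4_center in the frame of grate between -0.105 and 0.105 m and y of small_ball_4_center in the frame of grate between -0.105 and 0.105 m and x of large_ball_0_center in the frame of grate between -0.105 and 0.105 m and y of large_ball_0_center in the frame of grate between -0.105 and 0.105 m and height (world z) of each of large_ball_0_center, large_ball_1_center above 0.074 m and linear speed of each of large_ball_0, large_ball_1 below 0.15 m/s and x of large_ball_1_center in the frame of grate between -0.105 and 0.105 m and y of large_ball_1_center in the frame of grate between -0.105 and 0.105 m), for 0.2 s.
3. both large balls lie in the glass dish (horizontal distance between each of large_ball_0_center, large_ball_1_center and dish below 0.045 m and height (world z) of each of large_ball_0_center, large_ball_1_center below 0.045 m and linear speed of each of large_ball_0, large_ball_1 below 0.05 m/s), for 0.2 s.
At the end, for the whole second after the job is handed in: Both large balls lie still in the dish (within 45 mm of its axis, centres below 45 mm), all five small ones in the catch tray (within 90 mm of the grate centre along each side, centres below 30 mm), and the pan stands upright (within 0.12 rad) and still on the worktop (all of step 3 and x of small_ball_0_center in the frame of grate between -0.09 and 0.09 m and y of small_ball_0_center in the frame of grate between -0.09 and 0.09 m and height (world z) of each of small_ball_0_center, small_ball_1_center, small_ball_2_center, small_ball_3_center, small_ball_4_center below 0.03 m and x of small_ball_1_center in the frame of grate between -0.09 and 0.09 m and y of small_ball_1_center in the frame of grate between -0.09 and 0.09 m and x of small_ball_2_center in the frame of grate between -0.09 and 0.09 m and y of small_ball_2_center in the frame of grate between -0.09 and 0.09 m and x of small_ball_3_center in the frame of grate between -0.09 and 0.09 m and y of small_ball_3_center in the frame of grate between -0.09 and 0.09 m and x of small_ball_4_center in the frame of grate between -0.09 and 0.09 m and y of small_ball_4_center in the frame of grate between -0.09 and 0.09 m and angle between pan_handle's own z axis and vertical below 0.12 rad and height (world z) of pan_handle between 0.08 and 0.1 m and linear speed of pan below 0.03 m/s); the robot touches nothing.
It fails at once if a large ball is thrown or dropped into the dish from more than about 40 mm ((horizontal distance between large_ball_0_center and dish below 0.06 m and height (world z) of large_ball_0_center below 0.06 m and linear speed of large_ball_0 above 0.9 m/s) or (horizontal distance between large_ball_1_center and dish below 0.06 m and height (world z) of large_ball_1_center below 0.06 m and linear speed of large_ball_1 above 0.9 m/s)).
It fails at once if the dish is shifted by more than 30 mm or tipped (distance of dish from where it was at the start of the episode above 0.03 m or angle between dish's own z axis and vertical above 0.3 rad).
It fails at once if a bystander is shifted by more than 30 mm or knocked over (distance of any of tape, petri, amber_jar, small_beaker, stopper_flask from where it was at the start of the episode above 0.03 m or angle between any of tape, petri, amber_jar, small_beaker, stopper_flask's own z axis and vertical above 0.4 rad).
It also fails if it takes over 72 s, if anything falls off the work surface, if the arm or the gripper's body presses on something with over 40 N, if the wrist force passes 120 N, or if a joint passes its speed limit or range.

ROBOT

A 7-joint arm with a two-finger parallel gripper is mounted at the origin on a cart in front of the work surface, level with it; the furniture and walls round the work are solid. World frame = base frame: x ahead of the robot, y to its left, z up, the work surface at z = 0. Lengths are in m, angles in rad, forces in N, time in s.
With the tool pointing down it reaches from about 0.425 to 0.975 m from the base axis. Payload 16.7 kg.
Tool frame: the origin (TCP) lies midway between the tips of the shut fingers; the grasp point (between the pads) lies 19 mm behind it; z points along the fingers, y is the line along which they close (so a half turn about z gives the same grasp; the last joint's range is limited). The gripper opens to 85 mm and grips with 20 to 120 N. Pads are 22 mm wide; open, the fingers measure 114 mm over their backs; the gripper's body (76 mm by 85 mm) begins 54 mm behind the grasp point. The pads swing forward as they close: fully open they stand 13 mm farther back than shut.
Start: joints at [1.038, 0.426, 0.074, 1.606, -0.034, 1.111, -0.067], TCP at [0.252, -0.626, 0.231] pointing down, gripper open.
Joint ranges: [-2.85, 2.85], [-0.5, 2.14], [-1.23, 1.37], [0.21, 2.46], [-1.02, 4.16], [0.16, 2.05], [-2.73, 2.73]. Speed limits (rad/s): [1.89, 1.89, 2.39, 2.39, 3.01, 3.01, 3.01].

INTERFACE

Orientations are given as a unit quaternion [x, y, z, w].
In Python, from rig import env, optics, sign_off gives the robot as it stands.
- The arm moves only by the tool send_rows, never from a script. Its argument "plan" is a list of rows, each a list of 7 numbers: the turn, a rotation vector about the tool's x, y, z in rad, then the shift along the tool's x, y, z in cm, then the finger opening in cm, from 0 to 8.54. A call has 1 to 5 rows; each row shifts and turns the commanded pose from where the row before left it, along the tool's axes as they then stand; what a row does not reach is not made up. A row lasts 1/8 s, in which the tool goes at most 62.5 mm and 10.7 degrees, less where a joint would pass 70% of its speed; a pose out of reach is approached as far as the arm can. A call is refused whole if a number of a shift passes 6.25 or a number of a turn 0.188, either way. A call with a gripper value outside its range is refused whole. The fingers move at their own pace and stop on an object; the grip force is fixed at half the most. Time passes only in rows, so rows that do not move let the fingers close. It gives the time, the measured TCP pose, the force, the opening and the grip force at its end, in the units of the state.
- env.get_obs(): the state, without advancing time (a new reading comes with each control period).
- optics.capture(name): name is "scene" or "top"; returns a dict with "pixels" (400x640x3 uint8, red, green, blue), "mtx" (3x3 intrinsics, pixels), "k1" (the pictures are not rectified: a ray, as slopes to the right and down, at radius r is drawn at 1 + k1 r^2 times it, then the intrinsics apply), "eye" and "attitude" of the camera in the world. Camera axes: x right, y up, looking along -z (the intrinsics and any distortion apply to the point x, -y, -z); pixel columns grow to the right and rows downward; lengths in m; the calibration is good to about 2 mm. A picture is of the moment at which its call begins. There is no depth.
- sign_off(): hands the job in; it is judged then, once.
The state is a dict: "clock": time; "joint_positions": joint angles; "joint_vel": joint speeds; "tau": joint torques, N m; "position": TCP position; "ee_rot": TCP orientation; "ft_force": force on the tool from outside, world axes, zero at the start; "wrist_torque": the same for the moment, N m; "width": opening from 0.0 (shut) to 1.0 (fully open); "finger_force": force on a finger pad.
Only numpy, scipy, OpenCV 4.12 (cv2) and the standard library are available. Lean on these libraries where they do the work, as an engineer would, in place of code of your own. Each camera call takes 0.05 s, during which the arm holds its last target. There are 200 camera calls.

## Working session

There is one attempt and no reset: what is moved stays moved. The work goes in short steps, Python scripts to look and compute and a tool call to move; the robot and the scene stay as the last step left them, time stands still between calls to the robot, and variables do not carry over. Pictures are saved under pics/ and viewed, at most 10 in all, crops included, and the job is handed in when it is done.

Besides the shell and the picture viewer there is one more tool, called after ">>>" as name(argument=value, ...) on one line, values as JSON. send_rows: Moves the arm, as the interface text tells. Its arguments: {"type":"object","properties":{"plan":{"type":"array","items":{"type":"array","items":{"type":"number"}}}},"required":["plan"]}

```bash
mkdir -p pics; ls; python3 - <<'E'
from rig import env,optics
import cv2,numpy as np
print(env.get_obs())
for n in("scene","top"):
    c=optics.capture(n); cv2.imwrite(f"pics/{n}0.png",c["pixels"][:,:,::-1]); print(n,c["mtx"],c["k1"],c["eye"],c["attitude"])
    np.savez(f"{n}0.npz",**c)
E
```

```text
pics
{'clock': 0.0, 'joint_positions': array([ 1.0384664 ,  0.42673249,  0.07389327,  1.60663585, -0.03411801,
        1.11080549, -0.0671098 ]), 'joint_vel': array([ 0.0002681 , -0.00057322, -0.00073594,  0.00023285,  0.00047513,
        0.00010719, -0.00181699]), 'tau': array([ 3.63460276e-04, -9.49826932e+01,  3.76107618e+00, -4.63519585e+01,
        1.92185777e-02,  1.01065243e-02,  9.01455201e-05]), 'position': array([ 0.25193704, -0.62576289,  0.23059882]), 'ee_rot': array([ 9.81744269e-01,  1.90204507e-01, -1.73950119e-04, -6.36825591e-04]), 'ft_force': array([-0.32617925,  0.72267673,  0.37659424]), 'wrist_torque': array([ 0.05022406, -0.0326886 , -0.02478561]), 'finger_force': 0.0, 'width': 0.9984062546280673}
scene [[399.68700183   0.         323.43928092]
 [  0.         399.68700183 197.96364351]
 [  0.           0.           1.        ]] -0.048679985294921756 [-0.41438689  0.77972292  0.60295159] [-0.26469985  0.46993213  0.72206515 -0.43326631]
top [[399.13464387   0.         317.18953384]
 [  0.         399.13464387 197.43889073]
 [  0.           0.           1.        ]] -0.05422766636413088 [0.23344484 0.22032784 1.41363629] [-0.07989707  0.08150229  0.72223919 -0.68216155]
```

View pics/top0.png

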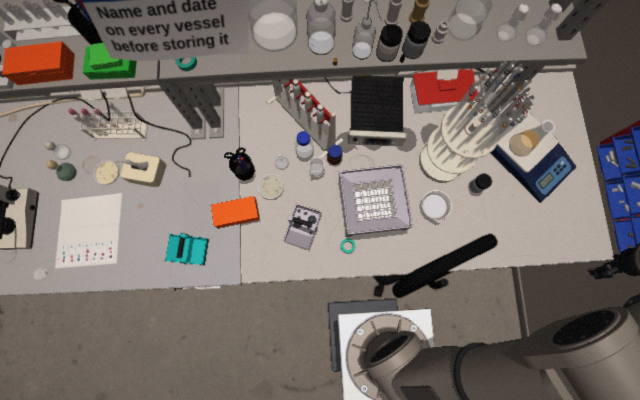

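View pics/scene0.png

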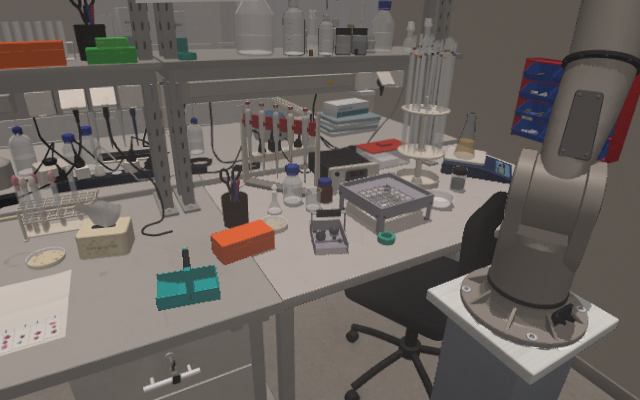

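The top view shows the pan at about (303,227), the screen at (375,200), the dish at (435,207) and the tape at (347,246). A chair back and shelf are nearby, so I'll enlarge both views.

```bash
cat > h.py <<'E'
import numpy as np,cv2
from scipy.spatial.transform import Rotation as R
def px(c,P):
    q=(np.atleast_2d(P)-c["eye"])@R.from_quat(c["attitude"]).as_matrix()
    s=q[:,:2]/-q[:,2:]*[1,-1]; s=s*(1+float(c["k1"])*(s**2).sum(1,keepdims=True))
    return s@c["mtx"][:2,:2].T+c["mtx"][:2,2]
def at(c,uv,z):
    d0=(np.array(uv,float)-c["mtx"][:2,2])/c["mtx"][0,0]; s=d0.copy()
    for _ in range(20): s=d0/(1+float(c["k1"])*(s@s))
    d=R.from_quat(c["attitude"]).apply([s[0],-s[1],-1])
    return c["eye"]+d*(z-c["eye"][2])/d[2]
def crop(c,u0,v0,u1,v1,k,f):
    cv2.imwrite(f,cv2.resize(c["pixels"][v0:v1,u0:u1,::-1],None,fx=k,fy=k,interpolation=cv2.INTER_CUBIC))
E
python3 - <<'E'
from h import *
t=np.load("top0.npz");s=np.load("scene0.npz")
crop(t,270,145,470,265,4,"pics/t1.png"); crop(s,300,160,460,260,5,"pics/s1.png")
E
```

```text
(no output)
```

View pics/t1.png

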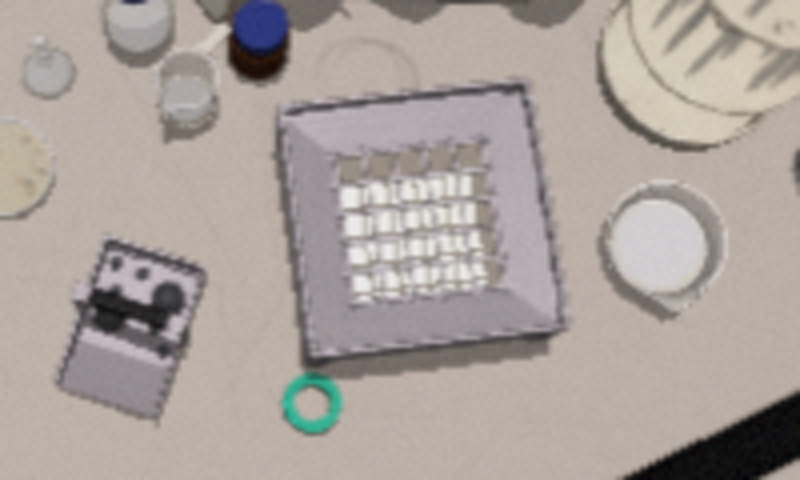

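View pics/s1.png

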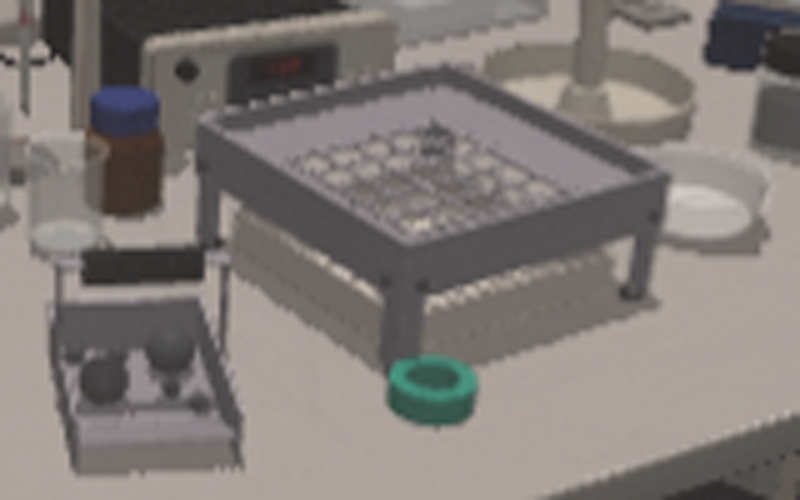

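```bash
python3 - <<'E'
from h import *
np.set_printoptions(precision=4,suppress=True)
t=np.load("top0.npz");s=np.load("scene0.npz")
T=lambda x,y,z:at(t,(270+x/4,145+y/4),z)
S=lambda x,y,z:at(s,(300+x/5,160+y/5),z)
c=np.array([T(*p,.094) for p in[(281,108),(528,84),(565,326),(313,357)]]);print("screen top",c,c.mean(0),[np.linalg.norm(c[i]-c[i-1]) for i in range(4)])
c=np.array([S(*p,.094) for p in[(200,122),(447,68),(668,175),(408,245)]]);print("screen sc",c,c.mean(0),[np.linalg.norm(c[i]-c[i-1]) for i in range(4)])
b=[T(110,240,.034),T(205,272,.034)];l=[T(58,385,.019),T(158,416,.019)]
print("pan",b,l,np.mean(b,0),np.mean(l,0))
print("pan dir",np.degrees(np.arctan2(*(np.mean(l,0)-np.mean(b,0))[[1,0]])),np.linalg.norm(np.mean(l,0)-np.mean(b,0)))
print("lip sc",S(75,440,.019),S(240,435,.019),"handle sc",S(83,268,.09),S(204,264,.09), "handle top",T(92,300,.1),T(172,320,.1))
print("dish",T(666,245,.036), T(605,245,.036),T(727,245,.036),T(665,181,.036),T(665,308,.036),"sc",S(693,193,.036))
print("tape",T(312,404,.019),"jar",T(261,27,.08),"beaker",T(188,80,.071))
E
```

```text
screen top [[ 0.6258  0.1241  0.094 ]
 [ 0.6352 -0.0912  0.094 ]
 [ 0.4227 -0.1     0.094 ]
 [ 0.4091  0.1125  0.094 ]] [0.5232 0.0113 0.094 ] [np.float64(0.21700995479793875), np.float64(0.2154602127812702), np.float64(0.21271375607664902), np.float64(0.2129747227446036)]
screen sc [[ 0.616   0.132   0.094 ]
 [ 0.625  -0.0788  0.094 ]
 [ 0.4138 -0.0916  0.094 ]
 [ 0.4058  0.118   0.094 ]] [0.5151 0.0199 0.094 ] [np.float64(0.2107383648510798), np.float64(0.2109513047948405), np.float64(0.21160617048317526), np.float64(0.2097800637652191)]
pan [array([0.531, 0.279, 0.034]), array([0.4975, 0.1969, 0.034 ])] [array([0.4072, 0.3311, 0.019 ]), array([0.3752, 0.245 , 0.019 ])] [0.5143 0.2379 0.034 ] [0.3912 0.2881 0.019 ]
pan dir 157.84929806490538 0.13372962319699683
lip sc [0.4108 0.3324 0.019 ] [0.3744 0.2484 0.019 ] handle sc [0.47   0.2973 0.09  ] [0.444 0.233 0.09 ] handle top [0.4665 0.2935 0.1   ] [0.4459 0.2278 0.1   ]
dish [ 0.4977 -0.2117  0.036 ] [ 0.5009 -0.1574  0.036 ] [ 0.4946 -0.2661  0.036 ] [ 0.5558 -0.2181  0.036 ] [ 0.4417 -0.2039  0.036 ] sc [ 0.4774 -0.1853  0.036 ]
tape [0.3779 0.1103 0.019 ] jar [0.7053 0.1354 0.08  ] beaker [0.663  0.2023 0.071 ]
```

```bash
cat > ov.py <<'E'
from h import *
def lines(yaw,o):
    m=R.from_euler('z',yaw,degrees=True)
    return lambda P:m.apply(np.array(P,float))+[o[0],o[1],0]
def draw(c,img,u0,v0,k,P,col):
    q=((px(c,P)-[u0,v0])*k+ k/2*0).astype(np.int32); cv2.polylines(img,[q.reshape(-1,1,2)],False,col,1,cv2.LINE_AA)
def overlay(tag,scr,pan,dish,f):
    out=[]
    for n,(u0,v0,u1,v1,k) in(("top",(275,155,465,260,4)),("scene",(300,170,460,250,4.75))):
        c=np.load(f"{n}{tag}.npz"); img=cv2.resize(c["pixels"][v0:v1,u0:u1,::-1],None,fx=k,fy=k,interpolation=cv2.INTER_CUBIC)
        s=lines(*scr);p=lines(*pan)
        a=.107; draw(c,img,u0,v0,k,s([(a,a,.094),(a,-a,.094),(-a,-a,.094),(-a,a,.094),(a,a,.094)]),(0,0,255))
        a=.065; draw(c,img,u0,v0,k,s([(a,a,.07),(a,-a,.07),(-a,-a,.07),(-a,a,.07),(a,a,.07)]),(0,255,0))
        b=.046; draw(c,img,u0,v0,k,p([(-.061,b,.034),(-.061,-b,.034),(.078,-b,.019),(.078,b,.019),(-.061,b,.034)]),(255,0,0))
        draw(c,img,u0,v0,k,p([(.011,.035,.1),(.011,-.035,.1),(-.003,-.035,.1),(-.003,.035,.1),(.011,.035,.1)]),(0,255,255))
        w=np.linspace(0,2*np.pi,50); draw(c,img,u0,v0,k,np.c_[dish[0]+.054*np.cos(w),dish[1]+.054*np.sin(w),.036+0*w],(255,0,255))
        out.append(img)
    w=max(i.shape[1] for i in out); out=[cv2.copyMakeBorder(i,0,0,0,w-i.shape[1],0) for i in out]
    o=np.vstack(out); o=cv2.resize(o,None,fx=min(1,600/o.shape[0],800/w),fy=min(1,600/o.shape[0],800/w)); cv2.imwrite(f,o); print(o.shape)
E
python3 - <<'E'
from ov import *
pan_o=np.array([.4577,.2625])-0.004*np.array([np.cos(2.76),np.sin(2.76)])
overlay("0",(3,(.5215,.0135)),(158,pan_o),(.4975,-.211),"pics/ov1.png"); print(pan_o)
E
```

```text
(600, 570, 3)
[0.46141229 0.2610104 ]
```

View pics/ov1.png

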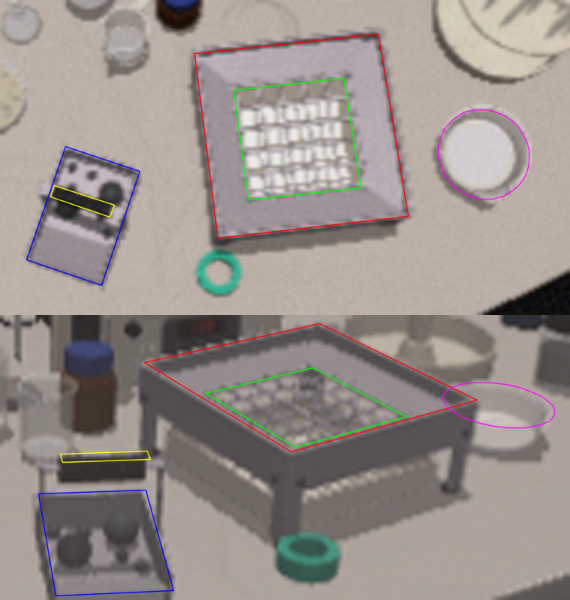

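>>> send_rows(plan=[[0,0,0,0,0,-6,8.5],[0,0,0,0,0,-6,8.5],[0,0,-0.18,6,0,0,8.5],[0,0,-0.18,6,0,0,8.5],[0,0,0,6,0,0,8.5]])

```text
clock: 0.72
position: [0.4042, -0.53, 0.3507]
ee_rot: [0.931, 0.364, 0.0, -0.0]
ft_force: [1.2, -1.0, 0.2]
width: 0.998
finger_force: 0.0
```

The fits agree in both views: red rim, green mesh, and the pan and dish outlines all lie on the picture. The handle is at about (0.458, 0.2625), the lip points to 158° and the screen yaw is 3°. The row test shows that the shift is applied before the turn.

>>> send_rows(plan=[[0,0,0,5.5,-2.6,0,8.5],[0,0,0,5.5,-2.6,0,8.5],[0,0,0,5.5,-2.6,0,8.5],[0,0,0,5.5,-2.6,0,8.5],[0,0,-0.147,5.5,-2.6,0,8.5]])

```text
clock: 1.35
position: [0.5177, -0.2474, 0.3512]
ee_rot: [0.902, 0.431, -0.0, -0.0]
ft_force: [0.8, -0.9, -0.7]
width: 0.996
finger_force: 0.0
```

```bash
cat > go.py <<'E'
import sys
from h import *
from rig import env
def go(pos,toolx_deg=None,tilt=0):
    "total shift (cm, present tool axes) and turn; tilt>0: lip-down (about tool -x)"
    o=env.get_obs(); q=R.from_quat(o["ee_rot"])
    d=q.inv().apply(np.array(pos)-o["position"])*100
    s=f"t={o['clock']:.2f} shift cm {d.round(2)}"
    if toolx_deg is not None:
        tq=R.from_euler('z',toolx_deg,degrees=True)*R.from_euler('x',180,degrees=True)*R.from_euler('x',-tilt,degrees=True)
        s+=f" turn {(q.inv()*tq).as_rotvec().round(4)}"
    print(s,"pos",o["position"].round(4),"F",o["ft_force"].round(1),"w",round(o["width"],3),"j",o["joint_positions"].round(2))
if __name__=="__main__":
    a=[float(x) for x in sys.argv[1:]]; go(a[:3],*a[3:])
E
python3 go.py .458 .2625 .25 68
```

```text
t=1.35 shift cm [ 35.95 -36.66  10.12] turn [-1.000e-04  1.000e-04 -2.948e-01] pos [ 0.5177 -0.2474  0.3512] F [ 0.8 -0.9 -0.7] w 0.996 j [ 0.53  0.19 -0.23  1.67  0.04  1.29 -0.39]
```

>>> send_rows(plan=[[0,0,0,4,-4.1,1,8.5],[0,0,0,4,-4.1,1,8.5],[0,0,0,4,-4.1,1,8.5],[0,0,0,4,-4.1,1,8.5],[0,0,-0.147,4,-4.1,1,8.5]])

```text
clock: 1.98
position: [0.4833, 0.0368, 0.301]
ee_rot: [0.868, 0.496, 0.0, 0.0]
ft_force: [1.0, 0.7, 0.4]
width: 0.993
finger_force: 0.0
```

```bash
python3 go.py .458 .2625 .25 68
```

```text
t=1.98 shift cm [ 18.17 -13.63   5.1 ] turn [ 2.000e-04  1.000e-04 -1.478e-01] pos [0.4833 0.0368 0.301 ] F [1.  0.7 0.4] w 0.993 j [ 0.23  0.08 -0.46  1.91  0.04  1.16 -0.78]
```

>>> send_rows(plan=[[0,0,0,4.55,-3.4,1.3,8.5],[0,0,0,4.55,-3.4,1.3,8.5],[0,0,0,4.55,-3.4,1.3,8.5],[0,0,-0.148,4.55,-3.4,1.2,8.5],[0,0,0,0,0,0,8.5]])

```text
clock: 2.6
position: [0.4576, 0.265, 0.2493]
ee_rot: [0.827, 0.562, -0.001, -0.001]
ft_force: [0.4, -0.3, 1.0]
width: 0.999
finger_force: 0.0
```

```bash
python3 go.py .458 .2625 .071 68; python3 - <<'E'
from rig import optics
from h import *
out=[]
for n,(u,v,w,h) in (("top",(255,170,100,90)),("scene",(280,150,140,110))):
    c=optics.capture(n); np.savez(f"{n}1.npz",**c)
    out.append(cv2.resize(c["pixels"][v:v+h,u:u+w,::-1],(400,400*h//w),interpolation=cv2.INTER_CUBIC))
H=max(i.shape[0] for i in out); cv2.imwrite("pics/a1.png",np.hstack([cv2.copyMakeBorder(i,0,H-i.shape[0],0,0,0) for i in out]))
E
```

```text
t=2.60 shift cm [-0.22  0.17 17.83] turn [-0.0025 -0.0003  0.0063] pos [0.4576 0.265  0.2493] F [ 0.4 -0.3  1. ] w 0.999 j [-0.07  0.23 -0.66  1.88  0.15  1.09 -1.17]
```

View pics/a1.png

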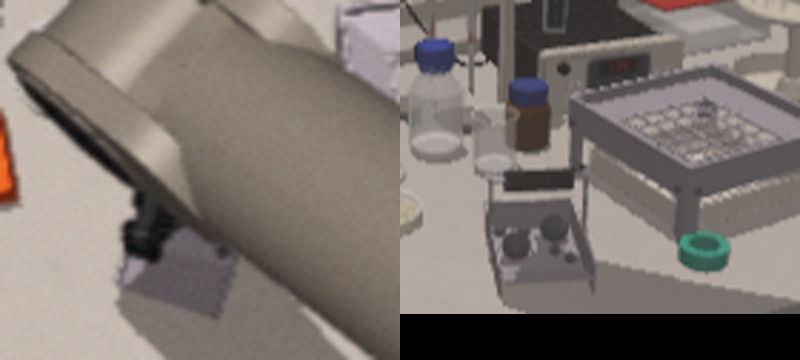

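The top view is now blocked by the arm. The scene view shows the pan unmoved and nothing in the way, so I'll descend and grip.

>>> send_rows(plan=[[0,0,0,-0.1,0.1,5,6],[0,0,0.006,-0.1,0.1,5,5],[0,0,0,0,0,5,5],[0,0,0,0,0,2.8,5],[0,0,0,0,0,0,5]])

```text
clock: 3.32
position: [0.4602, 0.2565, 0.071]
ee_rot: [0.832, 0.555, -0.002, 0.0]
ft_force: [0.9, -0.1, 1.2]
width: 0.581
finger_force: 0.0
```

>>> send_rows(plan=[[0,0,0,0,0,0,3],[0,0,0,0,0,0,2],[0,0,0,0,0,0,1],[0,0,0,0,0,0,0.5],[0,0,0,0,0,0,0.5]])

```text
clock: 3.95
position: [0.4614, 0.2586, 0.0737]
ee_rot: [0.831, 0.556, 0.001, 0.0]
ft_force: [-2.8, -2.2, 10.3]
width: 0.157
finger_force: 58.5
```

```bash
python3 go.py .458 .2625 .071 68
```

```text
t=3.95 shift cm [ 0.23 -0.46  0.27] turn [ 0.0016 -0.0012 -0.0083] pos [0.4614 0.2586 0.0737] F [-2.8 -2.2 10.3] w 0.157 j [-0.16  0.45 -0.57  2.04  0.36  0.75 -1.35]
```

Gripped: opening is 13.4 mm and the pads hold. I'll lift gently.

>>> send_rows(plan=[[0,0,0,0,0,-1,0.5],[0,0,0,0,0,-2.5,0.5],[0,0,0,0,0,-3.5,0.5],[0,0,0,0,0,-4,0.5],[0,0,0,0,0,-3,0.5]])

```text
clock: 4.58
position: [0.4605, 0.2583, 0.2145]
ee_rot: [0.831, 0.556, 0.0, 0.0]
ft_force: [1.0, 0.6, -8.1]
width: 0.152
finger_force: 59.1
```

>>> send_rows(plan=[[0,0,-0.08,0,0,-1,0.5],[0,0,-0.16,0,0,0,0.5],[0,0,-0.18,0,0,0,0.5],[0,0,-0.18,0,0,0,0.5],[0,0,-0.18,0,0,0,0.5]])

```text
clock: 5.2
position: [0.4603, 0.258, 0.2228]
ee_rot: [0.555, 0.832, -0.0, 0.0]
ft_force: [-0.6, 0.8, -7.5]
width: 0.152
finger_force: 59.1
```

>>> send_rows(plan=[[0,0,-0.18,0,0,0,0.5],[0,0,-0.18,0,0,0,0.5],[0,0,-0.18,0,0,0,0.5],[0,0,-0.18,0,0,0,0.5],[0,0,-0.1,0,0,0,0.5]])

```text
clock: 5.82
position: [0.4603, 0.2579, 0.2227]
ee_rot: [0.178, 0.984, -0.0, -0.0]
ft_force: [-0.8, 0.1, -6.9]
width: 0.153
finger_force: 59.1
```

```bash
python3 go.py .516 .1185 .20 183; python3 - <<'E'
from rig import optics
from h import *
c=optics.capture("scene"); np.savez("scene2.npz",**c); crop(c,260,80,460,230,4,"pics/a2.png")
E
```

```text
t=5.83 shift cm [-10.1  -11.1    2.28] turn [-7.000e-04 -1.000e-04 -4.106e-01] pos [0.4603 0.2579 0.2227] F [-0.8  0.1 -6.9] w 0.153 j [ 0.16  0.32 -0.94  1.9   0.3   1.07  0.31]
```

View pics/a2.png

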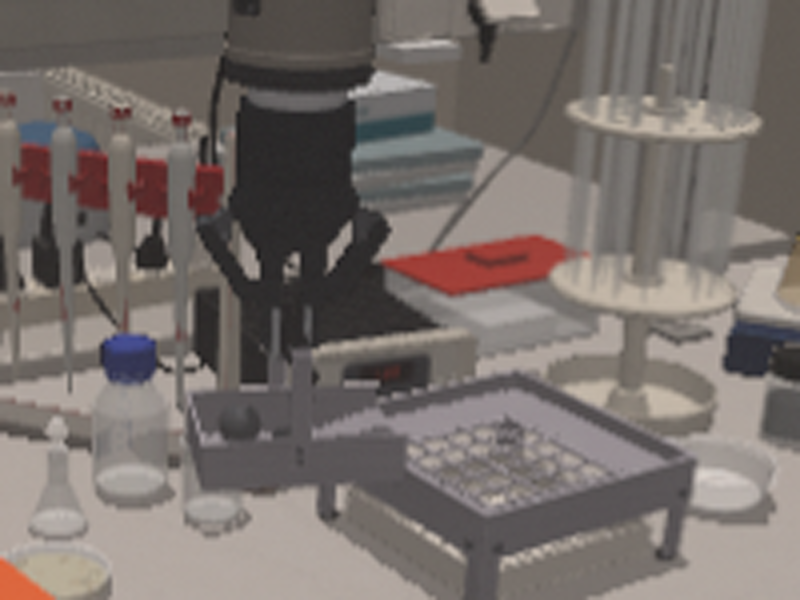

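The pan hangs level with its lip toward the screen, and a large ball is visible at (240,422). I'll finish the turn and move in.

>>> send_rows(plan=[[0,0,-0.14,0,0,0,0.5],[0,0,-0.14,0,0,0,0.5],[0,0,-0.13,0,0,0,0.5],[0,0,0,-0.8,-1.5,0,0.5],[0,0,0,-1,-3,0,0.5]])

```text
clock: 6.5
position: [0.4809, 0.2139, 0.2226]
ee_rot: [-0.023, 1.0, 0.0, 0.0]
ft_force: [0.4, -0.2, -8.1]
width: 0.15
finger_force: 59.2
```

>>> send_rows(plan=[[0,0,0,-1.2,-3.5,0,0.5],[0,0,0,-1.0,-3.2,0.6,0.5],[0,0,0,-0.6,-2,0.8,0.5],[0,0,0,-0.2,-1,0.8,0.5],[0,0,0,0,0,0,0.5]])

```text
clock: 7.12
position: [0.5148, 0.1186, 0.1997]
ee_rot: [-0.023, 1.0, 0.0, -0.001]
ft_force: [-0.6, -0.1, -7.5]
width: 0.154
finger_force: 59.2
```

```bash
python3 go.py .516 .1185 .20 183
```

```text
t=7.12 shift cm [-0.12 -0.02 -0.03] turn [ 0.0001 -0.0013 -0.0061] pos [0.5148 0.1186 0.1997] F [-0.6 -0.1 -7.5] w 0.154 j [ 0.46  0.37 -0.97  1.92  0.35  1.04  0.95]
```

>>> send_rows(plan=[[-0.1,0,0,0,0,0,0.5],[-0.1,0,0,0,0,0,0.5],[-0.1,0,0,0,-0.9,0.3,0.5],[0,0,0,0,-1.0,0.4,0.5],[0,0,0,0,-0.9,0.3,0.5]])

```text
clock: 7.75
position: [0.5163, 0.0949, 0.1831]
ee_rot: [-0.024, 0.989, 0.149, -0.004]
ft_force: [0.1, 0.1, -7.1]
width: 0.158
finger_force: 59.4
```

```bash
cat > st.py <<'E'
from rig import env
from h import *
o=env.get_obs(); q=R.from_quat(o["ee_rot"]); g=np.array([.5215,.0135]); f=np.array([.0523,-.9986])
lip=o["position"]+q.apply([0,-.074,.0547]); z=-q.apply([0,0,1])
print("t",o["clock"],"tilt",np.degrees(np.arccos(z[2])),"lip f,side",(lip[:2]-g)@f,(lip[:2]-g)@[f[1],-f[0]],"z",lip[2],"F",o["ft_force"].round(1),o["joint_positions"].round(2))
E
python3 st.py
```

```text
t 7.75 tilt 17.086082025758767 lip f,side -0.026885947915947186 0.0011928760328791714 z 0.10908349177039092 F [ 0.1  0.1 -7.1] [ 0.76  0.44 -1.08  1.96  0.12  0.89  1.29]
```

>>> send_rows(plan=[[-0.04,0,0,0,-0.22,-0.3,0.5],[-0.04,0,0,0,-0.2,-0.28,0.5],[-0.04,0,0,0,-0.2,-0.25,0.5],[-0.04,0,0,0,-0.2,-0.25,0.5],[-0.04,0,0,0,-0.2,-0.25,0.5]])

```text
clock: 8.38
position: [0.5171, 0.0814, 0.1921]
ee_rot: [-0.024, 0.969, 0.247, -0.006]
ft_force: [1.1, -0.5, -5.9]
width: 0.152
finger_force: 59.7
```

```bash
python3 st.py
```

```text
t 8.375 tilt 28.59821250852677 lip f,side -0.0292071641876248 0.0009655885664009592 z 0.10863874333126929 F [ 1.1 -0.5 -5.9] [ 0.93  0.53 -1.15  1.96 -0.02  0.9   1.49]
```

>>> send_rows(plan=[[-0.04,0,0,0,-0.2,-0.25,0.5],[-0.04,0,0,0,-0.2,-0.25,0.5],[-0.04,0,0,0,-0.2,-0.25,0.5],[-0.04,0,0,0,-0.2,-0.25,0.5],[-0.04,0,0,0,-0.2,-0.25,0.5]])

```text
clock: 9.0
position: [0.5179, 0.0648, 0.1969]
ee_rot: [-0.022, 0.939, 0.344, -0.008]
ft_force: [0.4, -0.9, -2.0]
width: 0.152
finger_force: 60.1
```

```bash
python3 st.py;  python3 - <<'E'
from rig import optics
from h import *
out=[]
for n,(u,v,w,h) in (("top",(325,155,100,90)),("scene",(320,130,130,117))):
    c=optics.capture(n); np.savez(f"{n}3.npz",**c)
    out.append(cv2.resize(c["pixels"][v:v+h,u:u+w,::-1],(400,360),interpolation=cv2.INTER_CUBIC))
cv2.imwrite("pics/a3.png",np.hstack(out))
E
```

```text
t 9.0 tilt 40.24635655372873 lip f,side -0.03027133992710609 0.0009921816693170464 z 0.10736300210011337 F [ 0.4 -0.9 -2. ] [ 1.05  0.65 -1.17  1.94 -0.14  0.93  1.66]
```

View pics/a3.png

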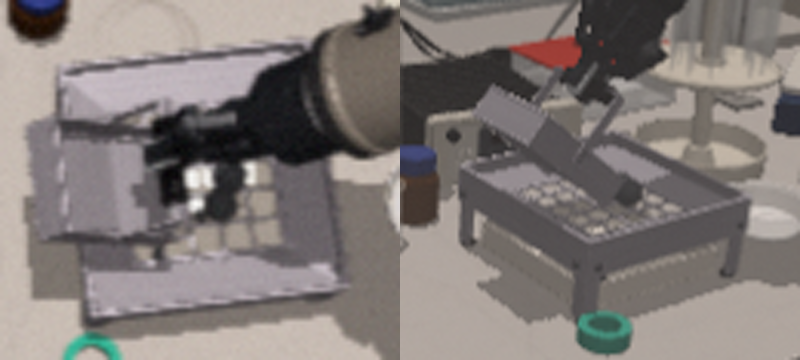

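The pan looks empty: the load dropped from 7.5 N to about 2 N. Both large balls sit side by side on the grate at (233,175) and (222,205). I'll give it a little more tilt, then lift away.

>>> send_rows(plan=[[-0.06,0,0,0,-0.3,-0.4,0.5],[-0.06,0,0,0,-0.3,-0.4,0.5],[0,0,0,0,0,0,0.5],[0,0,0,0,1.5,-1.4,0.5],[0,0,0,0,2.8,-2.6,0.5]])

```text
clock: 9.72
position: [0.5178, 0.0564, 0.2592]
ee_rot: [-0.022, 0.917, 0.398, -0.01]
ft_force: [0.1, -0.6, -1.9]
width: 0.153
finger_force: 60.2
```

>>> send_rows(plan=[[0.15,0,0,0,2,-1,0.5],[0.18,0,0,0,2,0,0.5],[0.18,0,0,0,3,0,0.5],[0.18,0,0,0,3,0,0.5],[0.13,0,0,0,3,0,0.5]])

```text
clock: 10.35
position: [0.5123, 0.1594, 0.3207]
ee_rot: [-0.025, 1.0, 0.012, 0.001]
ft_force: [-0.4, -1.3, -3.1]
width: 0.149
finger_force: 60.0
```

```bash
python3 st.py; python3 go.py .46 .26 .20 68
```

```text
t 10.35 tilt 1.347316583985638 lip f,side -0.07346319695483408 0.0016731309620294345 z 0.2642960915559191 F [-0.4 -1.3 -3.1] [ 0.5   0.26 -1.06  1.76  0.22  1.25  1.  ]
t=10.35 shift cm [ 4.75 10.02 12.3 ] turn [ 0.0168 -0.0224  2.004 ] pos [0.5123 0.1594 0.3207] F [-0.4 -1.3 -3.1] w 0.149 j [ 0.5   0.26 -1.06  1.76  0.22  1.25  1.  ]
```

>>> send_rows(plan=[[0.017,-0.022,0,2.6,5.6,0,0.5],[0,0,0,2.5,5.5,0,0.5],[0,0,0,0,0.3,5,0.5],[0,0,0,0,0,6,0.5],[0,0,0,0,0,5,0.5]])

```text
clock: 10.98
position: [0.4583, 0.2715, 0.1595]
ee_rot: [-0.025, 1.0, 0.007, 0.01]
ft_force: [1.4, -0.9, -2.3]
width: 0.15
finger_force: 60.0
```

```bash
python3 go.py .455 .272 .0737 183; python3 - <<'E'
from h import *
t=np.load("top0.npz"); T=lambda x,y,z:at(t,(270+x/4,145+y/4),z)
print("petri edge",T(52,165,.015),"flask",T(48,70,.09),"pan tip now ->")
E
```

```text
t=10.97 shift cm [ 0.5  -0.04  8.57] turn [ 0.0126  0.0197 -0.0028] pos [0.4583 0.2715 0.1595] F [ 1.4 -0.9 -2.3] w 0.15 j [ 0.16  0.43 -1.    1.97  0.45  0.96  0.56]
petri edge [0.60756113 0.32916287 0.015     ] flask [0.67309926 0.32367663 0.09      ] pan tip now ->
```

>>> send_rows(plan=[[0.012,0.02,0,0.3,0,3.5,0.5],[0,0,0,0,0,2.5,0.5],[0,0,0,0,0,1.2,0.5],[0,0,0,0,0,0.6,0.5],[0,0,0,0,0,0,0.5]])

```text
clock: 11.6
position: [0.4569, 0.2711, 0.0821]
ee_rot: [-0.024, 1.0, 0.001, -0.001]
ft_force: [-0.5, 0.7, -2.8]
width: 0.151
finger_force: 60.0
```

```bash
python3 go.py .455 .272 .0737 183
```

```text
t=11.60 shift cm [0.19 0.1  0.84] turn [ 0.0011 -0.0016 -0.004 ] pos [0.4569 0.2711 0.0821] F [-0.5  0.7 -2.8] w 0.151 j [ 0.07  0.55 -0.91  2.01  0.57  0.86  0.46]
```

>>> send_rows(plan=[[0,0,0,0,0,0.4,0.5],[0,0,0,0,0,0.25,0.5],[0,0,0,0,0,0.15,0.5],[0,0,0,0,0,0.1,0.5],[0,0,0,0,0,0,0.5]])

```text
clock: 12.22
position: [0.4573, 0.2711, 0.0736]
ee_rot: [-0.024, 1.0, 0.0, -0.0]
ft_force: [-4.7, -5.3, 27.4]
width: 0.152
finger_force: 64.6
```

>>> send_rows(plan=[[0,0,0,0,0,-0.1,0.5],[0,0,0,0,0,0,2],[0,0,0,0,0,0,5],[0,0,0,0,0,0,5],[0,0,0,0,0,-1,5]])

```text
clock: 12.85
position: [0.4563, 0.2706, 0.083]
ee_rot: [-0.024, 1.0, 0.0, -0.002]
ft_force: [0.4, -0.5, 1.1]
width: 0.588
finger_force: 0.0
```

>>> send_rows(plan=[[0,0,0,0,0,-4,5],[0,0,0,0,0,-6,5],[0,0,0,0,0,-6,5],[0,0,0,2,5.5,-2,5],[0,0,0,2,5.5,0,5]])

```text
clock: 13.48
position: [0.4126, 0.3796, 0.2662]
ee_rot: [-0.022, 1.0, 0.001, 0.0]
ft_force: [0.6, 0.4, 0.3]
width: 0.586
finger_force: 0.0
```

```bash
python3 go.py .52 .013 .3 183; python3 - <<'E'
from rig import optics
from h import *
out=[]
for n,(u,v,w,h) in (("top",(275,155,150,110)),("scene",(300,150,150,110))):
    c=optics.capture(n); np.savez(f"{n}4.npz",**c)
    out.append(cv2.resize(c["pixels"][v:v+h,u:u+w,::-1],(400,293),interpolation=cv2.INTER_CUBIC))
    if n=="top": b=cv2.resize(c["pixels"][175:225,345:405,::-1],(360,300),interpolation=cv2.INTER_CUBIC)
    else: b2=cv2.resize(c["pixels"][180:230,360:420,::-1],(360,300),interpolation=cv2.INTER_CUBIC)
l=np.vstack(out); r=np.vstack([b,b2])
cv2.imwrite("pics/a4.png",np.hstack([cv2.copyMakeBorder(l,0,600-586,0,0,0),r]))
E
```

```text
t=13.47 shift cm [ -9.09 -37.09  -3.47] turn [ 0.0026  0.0008 -0.0074] pos [0.4126 0.3796 0.2662] F [0.6 0.4 0.3] w 0.586 j [ 0.    0.38 -1.07  1.78  0.36  1.19  0.44]
```

View pics/a4.png

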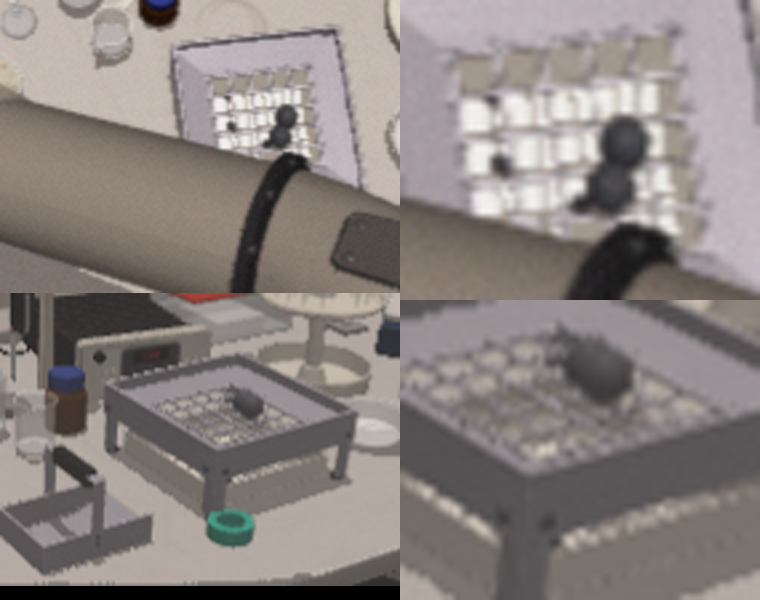

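The pan stands upright and empty. The two large balls touch each other on the grate, at top pixels about (382.5,199.2) and (380,206.3), and no small ball lies on the mesh. Next I'll measure the large balls in both views.

```bash
cat > balls.py <<'E'
import sys
from h import *
tag=sys.argv[1]
def fit(n,guess,z=.081):
    c=np.load(f"{n}{tag}.npz"); g=cv2.cvtColor(c["pixels"],cv2.COLOR_RGB2GRAY); r=[]
    u0,v0=np.min(guess,0).astype(int)-12; k=8
    m=g[v0:v0+36,u0:u0+36]; m=cv2.resize(m,None,fx=k,fy=k,interpolation=cv2.INTER_CUBIC)
    d=np.linalg.norm(c["eye"]-[.52,-.0,z]); rad=.015/d*c["mtx"][0,0]*k
    Y,X=np.mgrid[:m.shape[0],:m.shape[1]]
    ker=np.zeros((int(2.8*rad),)*2); h=ker.shape[0]/2; yy,xx=np.mgrid[:ker.shape[0],:ker.shape[0]]; rr=np.hypot(xx-h+.5,yy-h+.5)
    ker[rr<rad]=-1; ker/=-ker.sum(); ring=((rr>=rad)&(rr<1.35*rad)).astype(float); ring/=ring.sum()
    s=cv2.filter2D(m.astype(float),-1,ring-ker)
    for p in guess:
        q=((np.array(p)-[u0,v0]+.5)*k).astype(int); w=14
        sub=s[q[1]-w:q[1]+w,q[0]-w:q[0]+w]; j,i=np.unravel_index(sub.argmax(),sub.shape)
        uv=(np.array([i,j])+q-w+.5)/k-.5+[u0,v0]; r.append(uv)
    return c,r
if __name__=="__main__":
    np.set_printoptions(precision=4,suppress=True)
    gl=lambda P:(lambda d:np.array([d[0]*np.cos(.0524)+d[1]*np.sin(.0524),-d[0]*np.sin(.0524)+d[1]*np.cos(.0524)])/.026)(P[:2]-[.5215,.0135])
    for n,g in (("top",[(382,198.7),(379.5,205.8)]),("scene",[(391.5,192),(393.3,192.3)])):
        c,r=fit(n,g)
        for uv in r:
            for z in(.081,.09): P=at(c,uv,z); print(n,uv,P,"cells",gl(P))
E
python3 balls.py 4
```

```text
top [380.3125 196.9375] [ 0.5328 -0.008   0.081 ] cells [ 0.3911 -0.8468]
top [380.3125 196.9375] [ 0.5308 -0.0064  0.09  ] cells [ 0.3166 -0.7835]
top [377.8125 207.4375] [0.4967 0.004  0.081 ] cells [-0.9734 -0.3162]
top [377.8125 207.4375] [0.4949 0.0054 0.09  ] cells [-1.0387 -0.2565]
scene [389.8125 193.6875] [0.506  0.0095 0.081 ] cells [-0.6035 -0.1228]
scene [389.8125 193.6875] [0.4901 0.0228 0.09  ] cells [-1.1863  0.4192]
scene [394.9375 190.5625] [ 0.5189 -0.0216  0.081 ] cells [-0.1701 -1.3443]
scene [394.9375 190.5625] [ 0.5028 -0.0078  0.09  ] cells [-0.7604 -0.7812]
```

>>> send_rows(plan=[[0,0,0,-1.2,-5,0,6],[0,0,0,-1.2,-6,0,6],[0,0,0,-1.2,-6,0,6],[0,0,0,-1.5,-6,0,6],[0,0,0,-1.5,-6,0,6]])

```text
clock: 14.2
position: [0.492, 0.0902, 0.2637]
ee_rot: [-0.024, 1.0, 0.0, -0.001]
ft_force: [2.2, 1.0, 0.7]
width: 0.707
finger_force: 0.0
```

```bash
sed -i 's#ker/=-ker.sum()#ker/=ker.sum()#' balls.py; python3 balls.py 4
```

```text
top [381.9375 198.0625] [ 0.5285 -0.0132  0.081 ] cells [ 0.2167 -1.0383]
top [381.9375 198.0625] [ 0.5265 -0.0116  0.09  ] cells [ 0.1433 -0.9737]
top [379.4375 206.3125] [ 0.5002 -0.0019  0.081 ] cells [-0.8476 -0.5501]
top [379.4375 206.3125] [ 0.4984 -0.0004  0.09  ] cells [-0.9138 -0.4888]
scene [393.1875 192.5625] [ 0.5084 -0.0061  0.081 ] cells [-0.543 -0.728]
scene [393.1875 192.5625] [0.4925 0.0074 0.09  ] cells [-1.1268 -0.1754]
scene [393.9375 192.4375] [ 0.5081 -0.009   0.081 ] cells [-0.5592 -0.8376]
scene [393.9375 192.4375] [0.4922 0.0046 0.09  ] cells [-1.1427 -0.2832]
```

```bash
python3 go.py .4995 -.0015 .076 183
```

```text
t=14.20 shift cm [-0.33 -9.2  18.76] turn [ 0.0006 -0.0018 -0.0036] pos [0.492  0.0902 0.2637] F [2.2 1.  0.7] w 0.707 j [ 0.62  0.24 -1.06  1.9   0.23  1.13  1.1 ]
```

>>> send_rows(plan=[[0,0,0,-0.3,-4.6,0,5.4],[0,0,0,0,-4.6,3,5.4],[0,0,0,0,0,5,5.4],[0,0,0,0,0,4.5,5.4],[0,0,0,0,0,3,5.4]])

```text
clock: 14.82
position: [0.4982, 0.0004, 0.1064]
ee_rot: [-0.024, 1.0, 0.001, -0.002]
ft_force: [0.9, -0.5, 0.5]
width: 0.631
finger_force: 0.0
```

```bash
python3 go.py .4995 -.0015 .076 183
```

```text
t=14.82 shift cm [-0.13 -0.2   3.04] turn [ 0.0014 -0.004  -0.0038] pos [4.982e-01 4.000e-04 1.064e-01] F [ 0.9 -0.5  0.5] w 0.631 j [ 0.62  0.44 -0.9   2.06  0.46  0.85  1.07]
```

>>> send_rows(plan=[[0,0,0,-0.1,-0.1,1.5,5.4],[0,0,0,0,0,1.2,5.4],[0,0,0,0,0,0,5],[0,0,0,0,0,0,4],[0,0,0,0,0,0,3.5]])

```text
clock: 15.45
position: [0.5003, -0.0006, 0.0815]
ee_rot: [-0.024, 1.0, 0.0, -0.001]
ft_force: [-0.4, -0.5, 0.3]
width: 0.406
finger_force: 0.0
```

>>> send_rows(plan=[[0,0,0,0,0,0,2.5],[0,0,0,0,0,0,2],[0,0,0,0,0,0,2],[0,0,0,0,0,0,2],[0,0,0,0,0,0,2]])

```text
clock: 16.08
position: [0.5003, -0.0003, 0.0814]
ee_rot: [-0.024, 1.0, 0.0, -0.001]
ft_force: [-1.0, 1.0, 7.8]
width: 0.312
finger_force: 58.6
```

The opening of 26.5 mm is under 30 mm, so the pads are above the equator. I'll reopen, go lower and grip again.

>>> send_rows(plan=[[0,0,0,0,0,0,4.4],[0,0,0,0,0,0,4.4],[0,0,0,0,0,0.4,4.4],[0,0,0,0,0,0.3,4.4],[0,0,0,0,0,0,4.4]])

```text
clock: 16.7
position: [0.4996, -0.0005, 0.0734]
ee_rot: [-0.024, 1.0, 0.0, -0.002]
ft_force: [-0.1, 1.7, -0.1]
width: 0.517
finger_force: 0.6
```

>>> send_rows(plan=[[0,0,0,0,0,0,3],[0,0,0,0,0,0,2],[0,0,0,0,0,0,2],[0,0,0,0,0,0,2],[0,0,0,0,0,0,2]])

```text
clock: 17.32
position: [0.4999, -0.0005, 0.0739]
ee_rot: [-0.024, 1.0, 0.0, -0.001]
ft_force: [0.0, 0.1, 4.8]
width: 0.311
finger_force: 58.8
```

Both heights gave the same width, so this is the full diameter and the grip is good. I'll lift.

>>> send_rows(plan=[[0,0,0,0,0,-0.6,2],[0,0,0,0,0,-1.5,2],[0,0,0,0,0,-3,2],[0,0,0,0,0,-4,2],[0,0,0,0,0,-1,2]])

```text
clock: 17.95
position: [0.5011, -0.0003, 0.1776]
ee_rot: [-0.024, 1.0, 0.0, 0.0]
ft_force: [0.3, 0.2, -2.7]
width: 0.317
finger_force: 59.2
```

```bash
python3 go.py .512 -.2115 .16 183
```

```text
t=17.95 shift cm [ -0.06 -21.15   1.75] turn [ 0.0002  0.0006 -0.004 ] pos [ 5.011e-01 -3.000e-04  1.776e-01] F [ 0.3  0.2 -2.7] w 0.317 j [ 0.7   0.35 -0.98  2.    0.35  0.97  1.17]
```

>>> send_rows(plan=[[0,0,0,0,-3.5,0,2],[0,0,0,0,-5,0,2],[0,0,0,0,-5,0,2],[0,0,0,0,-4.5,0,2],[0,0,0,-0.1,-3.1,0,2]])

```text
clock: 18.58
position: [0.5106, -0.2136, 0.1744]
ee_rot: [-0.023, 1.0, 0.0, -0.002]
ft_force: [1.3, 0.6, -1.3]
width: 0.313
finger_force: 59.3
```

```bash
python3 go.py .512 -.2115 .031 183
```

```text
t=18.57 shift cm [-0.2   0.19 14.33] turn [ 0.0011 -0.0035 -0.0059] pos [ 0.5106 -0.2136  0.1744] F [ 1.3  0.6 -1.3] w 0.313 j [ 0.99  0.42 -0.89  1.89  0.39  1.01  1.55]
```

>>> send_rows(plan=[[0,0,0,-0.1,0.1,4,2],[0,0,0,0,0,4.5,2],[0,0,0,0,0,3,2],[0,0,0,0,0,2,2],[0,0,0,0,0,1,2]])

```text
clock: 19.2
position: [0.5117, -0.2099, 0.0289]
ee_rot: [-0.024, 1.0, 0.001, -0.002]
ft_force: [-0.3, -0.3, -1.1]
width: 0.314
finger_force: 59.4
```

```bash
python3 go.py .512 -.2115 .024 183
```

```text
t=19.20 shift cm [-0.02 -0.16  0.49] turn [ 0.0015 -0.0034 -0.0039] pos [ 0.5117 -0.2099  0.0289] F [-0.3 -0.3 -1.1] w 0.314 j [ 0.86  0.61 -0.75  1.99  0.6   0.77  1.38]
```

>>> send_rows(plan=[[0,0,0,0,0,0.3,2],[0,0,0,0,0,0,3.2],[0,0,0,0,0,0,3.8],[0,0,0,0,0,0,4],[0,0,0,0,0,-2,4]])

```text
clock: 19.82
position: [0.5113, -0.2098, 0.0467]
ee_rot: [-0.024, 1.0, 0.001, -0.002]
ft_force: [0.0, 0.0, 0.0]
width: 0.466
finger_force: 0.0
```

>>> send_rows(plan=[[0,0,0,0,0,-5,4],[0,0,0,0,0,-6,4],[0,0,0,0,5.5,-4,5],[0,0,0,0,6,0,5],[0,0,0,0,0,0,5]])

```text
clock: 20.45
position: [0.5071, -0.0953, 0.1958]
ee_rot: [-0.027, 1.0, -0.0, -0.0]
ft_force: [0.7, -1.1, 0.2]
width: 0.586
finger_force: 0.0
```

```bash
python3 go.py .5265 -.013 .18 183; python3 - <<'E'
from rig import optics
import numpy as np
for n in("top","scene"):
    c=optics.capture(n); np.savez(f"{n}5.npz",**c)
    g=c["pixels"].mean(2).astype(int)
    if n=="top": print(g[196:222:1,418:452:2]); print(g[190:214,366:392:2])
E
```

```text
t=20.45 shift cm [-2.39  8.11  1.58] turn [-0.     -0.0004  0.0024] pos [ 0.5071 -0.0953  0.1958] F [ 0.7 -1.1  0.2] w 0.586 j [ 0.87  0.34 -0.96  1.95  0.33  1.01  1.38]
[[178 109  48  22  30  40  84 128 142  53  47  53  50  48  49  62  66]
 [188 179 133  64  91 131 200 210 205  86  50  48  49  47  50  57  57]
 [187 186 161 142 198 207 216 214 207 130  50  49  52  50  47  53  54]
 [187 185 182 165 212 216 218 201 140 152  54  49  52  49  48  47  53]
 [187 180 173 192 215 217 206  99  72  99  70  46  49  47  52  50  50]
 [188 151 157 205 217 217 175  61  70  71 112  55  48  51  53  54  48]
 [188 150 145 211 217 219 136  59  75  72 125  94  51  51  56  63  52]
 [185 143 158 212 217 219 118  58  78  75 114 179  91  75  80  97  46]
 [183 122 166 215 216 219 126  54  73  67 120 213 180 148 144 134  62]
 [183 124 190 215 217 217 160  55  57  62 172 217 214 211 169 138 103]
 [181 123 181 214 216 219 206  93  56  78 203 217 218 216 181 134 149]
 [184 119 173 213 219 215 217 180 108 145 218 216 215 218 187 135 163]
 [184 128 153 212 217 215 218 212 211 212 216 218 216 216 189 137 176]
 [183 
[... 1538 characters left out ...]
30 210 198 149  54  55  59 134 155 123]
 [231 201 217 154 169 161 152  95  62  90 165 185 143]
 [173 168 164 151 187 178 184 155 133 172 166 231 157]
 [196 194 188 173 191 137 156 154 157 230 188 233 164]
 [193 193 217 213 232 157 168 142 157 234 189 233 172]
 [234 218 217 219 230 160 153 135 157 230 203 228 202]
 [236 224 227 213 160 132 143 143 153 203 213 163 171]
 [235 224 231 189  75 109 144 159 172 165 173 182 198]
 [230 213 207 158  68 108 147 179 226 174 160 143 149]
 [175 161 168 168 105 111 179 186 205 192 172 161 175]
 [193 157 179 175 191 184 191 184 218 208 208 188 201]
 [198 175 179 160 234 216 232 202 234 207 202 141 159]
 [219 219 195 188 236 218 234 193 234 208 166 132 151]]
```

Ball one is in the dish at top pixel (433.7,203.2). The other is still in its opening at (382,198).

```bash
python3 - <<'E'
from h import *
t=np.load("top5.npz"); print(at(t,(433.7,203.2),.02),at(t,(382,198),.081),at(t,(374.5,208.7),.009), "dish rim c", at(t,(436.25,206.2),.036))
E
python3 go.py .5265 -.0125 .074 183
```

```text
[ 0.51249509 -0.20798386  0.02      ] [ 0.52874622 -0.01339801  0.081     ] [0.50695414 0.00459285 0.009     ] dish rim c [ 0.4979595  -0.21082094  0.036     ]
t=20.55 shift cm [-2.4   8.59 12.06] turn [-0.0002 -0.0019 -0.0025] pos [ 0.507  -0.0994  0.1946] F [-0.1 -0.4 -0.3] w 0.584 j [ 0.88  0.35 -0.96  1.95  0.33  1.01  1.39]
```

>>> send_rows(plan=[[0,0,0,-0.9,3.1,0,5],[0,0,0,-1,4,0,5],[0,0,0,-0.2,1,3,5],[0,0,0,0,0,4,5],[0,0,0,0,0,1,5]])

```text
clock: 21.18
position: [0.5227, -0.0187, 0.1119]
ee_rot: [-0.024, 1.0, 0.001, -0.003]
ft_force: [0.1, -0.6, 0.2]
width: 0.584
finger_force: 0.0
```

```bash
python3 go.py .5275 -.0125 .074 183
```

```text
t=21.18 shift cm [-0.53  0.59  3.78] turn [ 0.0016 -0.0061 -0.0049] pos [ 0.5227 -0.0187  0.1119] F [ 0.1 -0.6  0.2] w 0.584 j [ 0.64  0.47 -0.9   2.01  0.47  0.89  1.11]
```

>>> send_rows(plan=[[0,0,0,-0.4,0.5,0,5],[0,0,0,0,0,1.8,5],[0,0,0,0,0,1.5,5],[0,0,0,0,0,0,5],[0,0,0,0,0,0,5]])

```text
clock: 21.8
position: [0.5276, -0.0126, 0.0807]
ee_rot: [-0.024, 1.0, 0.0, -0.001]
ft_force: [0.0, 0.2, 0.1]
width: 0.585
finger_force: 0.0
```

```bash
python3 go.py .5275 -.0125 .0735 183
```

```text
t=21.80 shift cm [0.01 0.01 0.72] turn [ 0.001  -0.0026 -0.0039] pos [ 0.5276 -0.0126  0.0807] F [0.  0.2 0.1] w 0.585 j [ 0.59  0.52 -0.86  2.02  0.53  0.84  1.05]
```

>>> send_rows(plan=[[0,0,0,0,0,0.6,4.5],[0,0,0,0,0,0.1,3.8],[0,0,0,0,0,0,3],[0,0,0,0,0,0,2],[0,0,0,0,0,0,2]])

```text
clock: 22.42
position: [0.5276, -0.013, 0.0736]
ee_rot: [-0.024, 1.0, 0.0, -0.001]
ft_force: [0.8, -4.5, 1.4]
width: 0.313
finger_force: 58.9
```

>>> send_rows(plan=[[0,0,0,0,0,0,2],[0,0,0,0,0,-0.6,2],[0,0,0,0,0,-2,2],[0,0,0,0,0,-4,2],[0,0,0,0,0,-4,2]])

```text
clock: 23.05
position: [0.5276, -0.012, 0.1817]
ee_rot: [-0.025, 1.0, 0.001, -0.001]
ft_force: [0.7, -0.3, -1.9]
width: 0.313
finger_force: 59.3
```

```bash
python3 go.py .483 -.2125 .16 183
```

```text
t=23.05 shift cm [  5.44 -19.81   2.16] turn [ 0.0016 -0.0026 -0.0029] pos [ 0.5276 -0.012   0.1817] F [ 0.7 -0.3 -1.9] w 0.313 j [ 0.7   0.39 -0.96  1.94  0.38  1.01  1.18]
```

>>> send_rows(plan=[[0,0,0,1,-3.5,0,2],[0,0,0,1.2,-4.5,0,2],[0,0,0,1.2,-4.5,0,2],[0,0,0,1.2,-4.5,0,2],[0,0,0,0.9,-2.8,0,2]])

```text
clock: 23.68
position: [0.4819, -0.215, 0.1807]
ee_rot: [-0.023, 1.0, 0.0, -0.001]
ft_force: [0.0, 0.6, -1.8]
width: 0.31
finger_force: 59.5
```

>>> send_rows(plan=[[0,0,0,0,0,0,2],[0,0,0,0,0,3,2],[0,0,0,0,0,4,2],[0,0,0,0,0,3,2],[0,0,0,0,0,1,2]])

```text
clock: 24.3
position: [0.482, -0.2117, 0.0689]
ee_rot: [-0.025, 1.0, 0.001, -0.002]
ft_force: [-0.2, -0.4, -1.7]
width: 0.312
finger_force: 59.5
```

```bash
python3 go.py .4815 -.2125 .026 183
```

```text
t=24.30 shift cm [ 0.03 -0.09  4.29] turn [ 0.0023 -0.0037 -0.0025] pos [ 0.482  -0.2117  0.0689] F [-0.2 -0.4 -1.7] w 0.312 j [ 0.95  0.53 -0.81  2.03  0.53  0.81  1.44]
```

>>> send_rows(plan=[[0,0,0,0,0,2,2],[0,0,0,0,0,1.4,2],[0,0,0,0,0,0.6,2],[0,0,0,0,0,0.2,2],[0,0,0,0,0,0,2]])

```text
clock: 24.92
position: [0.4822, -0.213, 0.0277]
ee_rot: [-0.024, 1.0, 0.0, -0.001]
ft_force: [-0.8, -0.4, -1.6]
width: 0.311
finger_force: 59.5
```

>>> send_rows(plan=[[0,0,0,0,0,0,3.2],[0,0,0,0,0,0,3.8],[0,0,0,0,0,0,4],[0,0,0,0,0,-2,4],[0,0,0,0,0,-5,4]])

```text
clock: 25.55
position: [0.4813, -0.2124, 0.0979]
ee_rot: [-0.024, 1.0, 0.001, -0.003]
ft_force: [0.9, -0.8, 0.2]
width: 0.465
finger_force: 0.0
```

>>> send_rows(plan=[[0,0,0,0,0,-6,4],[0,0,0,0,0,-5,4],[0,0,0,0,5,-5,4],[0,0,0,0,6,0,4],[0,0,0,0,0,0,4]])

```text
clock: 26.18
position: [0.4775, -0.1047, 0.2538]
ee_rot: [-0.027, 1.0, -0.0, -0.0]
ft_force: [-0.4, -0.9, -0.5]
width: 0.47
finger_force: 0.0
```

```bash
python3 - <<'E'
from rig import optics,env
from h import *
print(env.get_obs()["clock"],env.get_obs()["position"])
out=[]
for n,(u,v,w,h) in (("top",(270,145,190,142)),("scene",(290,150,190,142))):
    c=optics.capture(n); np.savez(f"{n}6.npz",**c)
    out.append(cv2.resize(c["pixels"][v:v+h,u:u+w,::-1],(400,300),interpolation=cv2.INTER_CUBIC))
    (u,v,w,h)=(345,175,110,50) if n=="top" else (300,170,150,68)
    out.append(cv2.resize(c["pixels"][v:v+h,u:u+w,::-1],(400,300*1),interpolation=cv2.INTER_CUBIC))
cv2.imwrite("pics/a5.png",np.vstack([np.hstack(out[:2]),np.hstack(out[2:])]))
E
```

```text
26.175 [ 0.47754745 -0.10469783  0.25382206]
```

View pics/a5.png

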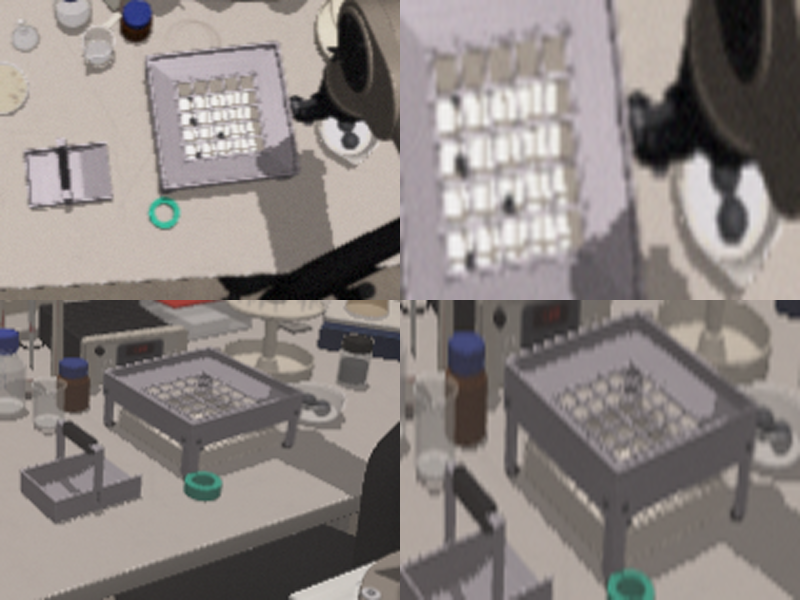

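Both large balls lie in the dish, at (725,180) and (733,222) in the top-right panel. The pan is upright and empty, and four small balls show in the tray. I'll check the pan and the bench around it for the fifth, which is probably under the screen's margin.

```bash
python3 - <<'E'
from h import *
c=np.load("top6.npz"); g=c["pixels"].mean(2).astype(int)
print(g[212:246,280:326:2])
# dark blobs new vs start on the bench
a=np.load("top0.npz")["pixels"].mean(2); d=((a-g>50)&(g<95)).astype(np.uint8); d[:, 415:]=0
n,l,s,ce=cv2.connectedComponentsWithStats(d)
print([(tuple(ce[i].round(1)),int(s[i,4])) for i in range(1,n) if s[i,4]>2])
E
```

```text
[[183 186 187 189 191 186 188 187 188 196 174 178 180 186 188 187 150 149
  175 191 196 186 183]
 [185 189 186 189 189 186 187 182 185 185 157 146 139 169 182 184 138  92
   85  95 145 187 186]
 [185 182 180 183 189 190 177 153 150 108  79 126  85  81  84  89  81 106
  101 123 155 184 185]
 [184 172 142 147 178 192 169 113  76  48  57  79  69  83 103 100 106 124
  150 149 157 183 185]
 [182 169 126  78  82  97  92  91  65  39  42 109 121 119 113 148 154 153
  158 154 155 186 185]
 [175  96  87  69  94 121 134 173 113  44  38 110 182 190 158 155 157 153
  155 152 158 183 182]
 [173 102 148 120 122 127 155 194 172  50  37 134 196 197 166 152 157 154
  153 155 154 184 184]
 [170 130 185 191 192 190 194 198 182  55  38 128 197 196 167 154 156 155
  155 155 146 185 189]
 [180 134 189 195 195 200 199 198 192  62  37 129 196 197 173 151 157 154
  160 155 149 183 186]
 [176 140 191 197 199 197 197 197 195  62  40 125 197 200 173 154 155 156
  156 151 151 184 187]
 [186 174 190 202 197 200 193 200 195  62  42 123 197 196 175 158 158 153
  156 152 155 184 185]
 [187 173 190 198 197 199 198 201
[... 2135 characters left out ...]
187 189 171 132 178 186 186 188 186 188
  186 187 188 188 190]]
[((np.float64(411.2), np.float64(196.3)), 70), ((np.float64(361.4), np.float64(202.2)), 5), ((np.float64(374.5), np.float64(208.5)), 4), ((np.float64(301.5), np.float64(215.3)), 33), ((np.float64(286.3), np.float64(216.6)), 10), ((np.float64(363.8), np.float64(218.0)), 4), ((np.float64(399.5), np.float64(223.2)), 83), ((np.float64(409.3), np.float64(217.7)), 7), ((np.float64(410.2), np.float64(223.0)), 5), ((np.float64(300.6), np.float64(230.4)), 28), ((np.float64(302.4), np.float64(240.2)), 13), ((np.float64(318.1), np.float64(239.1)), 7), ((np.float64(393.0), np.float64(376.0)), 3), ((np.float64(398.0), np.float64(397.7)), 9)]
```

The pan is clear and there is no stray ball on the bench, so the fifth must be in the tray under the margin. I'm handing the job in.

```bash
python3 -c "
from rig import sign_off
print(sign_off())"
```

```text
the job is handed in; nothing more can be done
None
```

I handed the job in at about 26 s with both large balls in the glass dish and the empty pan upright on the bench; four small balls were visible in the catch tray, and the fifth is presumably there too, hidden under the screen's margin, since none showed in the pan or on the bench.

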